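Set the bench length gauge to its marked stop

TASK

Set the bench length gauge for the next batch: with a fingertip press down the release pad in the middle of the slide to free its brake and, keeping the pad pressed, push the slide along the rail until it butts against the marked stop, the one with the tall knurled knob. Then let go and move clear, so that the brake holds the slide there. Do not force the slide while its brake is on, and leave the tools and parts around the gauge where they are.

Things in the scene. Friction and masses are not known exactly. Their poses are not given: they have to be found in the camera images.
- gauge: bench length gauge: grey steel base plate 165 x 460 x 18 mm, screwed to the bench, carrying a straight steel rail 50 mm wide. Origin on the bench, under the rail's centre line at mid-length; its y axis runs along the rail, z is up. The plate reaches from 105 mm to -x to 60 mm to +x of the rail's centre line. A fixed jaw 60 mm high stands at the -y end of the plate; a scale lies on the +x side
- slide_mid (a point): centre of the slide, an aluminium saddle on the rail, 92 mm long along the rail, 84 mm wide, its flat top 58 mm above the bench. The point lies on the rail's centre line, 52 mm above the bench. A jaw 12 mm thick projects from its middle to the gauge's -x side. The release pad lies in the middle of its top between two cross ridges (finger shoulders) 10 mm high (top 68 mm above the bench), whose inner faces are 24 mm from the slide's middle, towards either end
- slide (a joint): position of the slide along the rail in m: 0 at mid-length, growing towards the gauge's +y. When its brake is on, it holds against a push of about 20 N; with the brake free it runs with 1 to 2 N
- pad_top (a point): centre of the top face of the release pad, a dark ribbed steel pad 44 mm along the rail and 36 mm across, in the middle of the slide; when up, its top is 64 mm above the bench, 6 mm proud of the slide's flat top
- release_pad (a joint): how far the release pad is pressed down, in m: about 0 when up (brake on), 0.006 when fully down. It starts to give at about 9 N and takes about 12.5 N when fully down; from 0.001 on the brake is free. A spring lifts it again
- marked_stop_mid (a point): centre of the marked stop: a dark steel clamp block on the rail, 28 mm long along the rail and 84 mm wide, with a tall knurled steel knob of 32 mm diameter on top (top 87 mm above the bench) and a pointer over the scale. It is fixed, may stand at either end of the slide, and the point lies on the rail's centre line, 52 mm above the bench. Slide and stop touch when slide_mid and this point are 60 mm apart
- plain_stop_mid (a point): centre of the other stop: the same clamp block (28 mm long, 84 mm wide, top 59 mm above the bench) without a knob, with two sunk screws; fixed. The point lies on the rail's centre line, 52 mm above the bench
- setting_pin: loose round steel setting pin standing upright on the gauge's base ledge, 20 mm diameter, 55 mm tall; origin under its centre
- ground_ring: loose ground steel ring lying flat on the bench, 80 mm outside, 52 mm inside, 18 mm high; origin under its centre
- vee_block: loose steel V-block on the bench, 60 x 45 x 40 mm; origin under its centre
- micrometer: loose outside micrometer lying on the bench, about 135 mm long, 16 mm high, grey bow; origin at the bow's centre, its spindle along its own x
- oil_bottle: loose white plastic oil bottle standing on the bench, 54 mm diameter, 150 mm tall; origin under its centre
- cup_wheel: loose pale cup-shaped grinding wheel on the bench, 100 mm diameter, 60 mm high; origin under its centre

How it is judged:
By the outcome, as a careful person would: the job done as asked, in the order asked, and still so for the second after the job is handed in, with the robot touching nothing.
It also fails if it takes over 32 s, if anything falls off the work surface, if the arm or the gripper's body presses on something with over 40 N, if the wrist force passes 120 N, or if a joint passes its speed limit or range.

ROBOT

A 7-joint arm with a two-finger parallel gripper is mounted at the origin on the work surface. World frame = base frame: x ahead of the robot, y to its left, z up, the work surface at z = 0. Lengths are in mm, angles in rad, forces in N, time in s.
With the tool pointing down it reaches from about 400 to 875 mm from the base axis. Payload 4.4 kg.
Tool frame: the origin (TCP) lies midway between the tips of the shut fingers; the grasp point (between the pads) lies 19 mm behind it; z points along the fingers, y is the direction in which the jaws open and shut (so a half turn about z gives the same grasp; the last joint's range is limited). The gripper opens to 85 mm and grips with 20 to 120 N. Pads are 22 mm wide; open, the fingers measure 114 mm over their backs; the gripper's body (76 mm by 85 mm) begins 54 mm behind the grasp point. The pads swing forward as they close: fully open they stand 13 mm farther back than shut.
Start: joints at [-1.266, 0.628, 0.038, 1.517, -0.027, 0.996, -0.02], TCP at [235.512, 605.848, 231.313] pointing down, gripper open.
Joint ranges: [-3.06, 3.06], [-0.37, 2.12], [-1.25, 1.32], [0.18, 2.47], [-1.1, 4.24], [0.23, 1.98], [-2.94, 2.94]. Speed limits (rad/s): [2.57, 2.57, 3.14, 3.14, 3.14, 3.14, 3.14].

INTERFACE

Orientations are given as [roll, pitch, yaw] about the fixed x, y, z axes, in that order (R = Rz(yaw) Ry(pitch) Rx(roll)).
In Python, from cell import ctrl, vision gives the robot as it stands.
- The arm moves only by the tool play_rows, never from a script. Its arguments are lists of equal length, an entry for each row: "slide": the shift along the tool's x, y, z in mm, a list of three; "turn": the turn about the tool's z in rad; "fingers": the opening, from 0 (shut) to 1 (fully open). A call has 1 to 5 rows; each row is the pose to reach, as a shift and turn from the pose measured when the call began, along the tool's axes at that moment; what a row does not reach only later rows make up. A row lasts 1/8 s, in which the tool goes at most 62.5 mm and 10.7 degrees, less where a joint would pass 70% of its speed; a pose out of reach is approached as far as the arm can. A call with a gripper value outside its range is refused whole. The fingers move at their own pace and stop on an object; the grip force is fixed at half the most. Time passes only in rows, so rows that repeat a pose let the fingers close. It gives the time, the measured TCP pose, the force and the opening at its end, in the units of the state.
- ctrl.read_state(): the state, without advancing time (a new reading comes with each control period).
- vision.get_image(name): name is "side" or "top" or "wrist"; returns (picture, depth): 384x512x3 uint8, blue, green, red; 384x512 float32, mm along the optical axis (not along the pixel's ray), 0 where there is no reading.
- vision.camera_params(name): a dict with "fx", "fy", "cx", "cy" (pixels), "position" and "rotation" of the camera in the world. Camera axes: x right, y up, looking along -z (the intrinsics and any distortion apply to the point x, -y, -z); pixel columns grow to the right and rows downward; lengths in mm; the calibration is good to about 2 mm. A picture is of the moment at which its call begins: read the wrist's pose just before it. camera_params takes no time and is no camera call; for the wrist camera it gives the pose at the moment of the call.
- ctrl.finish_job(): hands the job in, once; it reports no verdict.
The state is a dict: "clock": time; "qpos": joint angles; "qd": joint speeds; "tau": joint torques, N m; "eef_pos": TCP position; "tool_rot": TCP orientation; "force": force on the tool from outside, world axes, zero at the start; "torque": the same for the moment, N m; "width": finger opening in mm.
Only numpy, scipy, OpenCV 4.12 (cv2) and the standard library are available. Lean on these libraries where they do the work, as an engineer would, in place of code of your own. Each camera call takes 0.05 s, during which the arm holds its last target.

## Working session

There is one attempt and no reset: what is moved stays moved. The work goes in short steps, Python scripts to look and compute and a tool call to move; the robot and the scene stay as the last step left them, time stands still between calls to the robot, and variables do not carry over. Pictures are saved under pics/ and viewed, and the job is handed in when it is done.

Besides the shell and the picture viewer there is one more tool, called after "Request:" by a JSON object that holds its "name" and its "arguments". play_rows: Moves the arm, as the interface text tells. Its arguments: {"type":"object","properties":{"slide":{"type":"array"},"turn":{"type":"array"},"fingers":{"type":"array"}},"required":["slide","turn","fingers"]}

```bash
mkdir -p pics; ls; cat > h.py <<'E'
import numpy as np, cv2
from cell import ctrl, vision
E
python3 - <<'E'
from h import *
print(ctrl.read_state())
for n in ["side","top","wrist"]:
    p=vision.camera_params(n); im,d=vision.get_image(n)
    cv2.imwrite(f"pics/{n}0.png",im); np.savez(f"{n}0.npz",im=im,d=d,**{k:np.array(v) for k,v in p.items() if not isinstance(v,str)})
    print(n,p)
E
```

```text
pics
{'clock': 0.0, 'qpos': array([-1.26581748,  0.62934512,  0.03841671,  1.51836485, -0.02698537,
        0.9962755 , -0.01998602]), 'qd': array([-1.67554267e-03,  2.61466570e-03,  3.02457787e-05,  1.74870800e-03,
       -1.24248938e-03,  9.20376354e-04,  8.16306081e-04]), 'tau': array([ 6.86517214e-04, -5.63396394e+01,  1.22635826e+00, -1.93447065e+01,
        1.10258340e-02,  1.04592644e-02, -6.89769436e-06]), 'eef_pos': array([235.26184868, 605.26996558, 230.39027805]), 'tool_rot': array([-3.13971727e+00,  2.19265727e-05,  2.77085627e+00]), 'force': array([ 0.13230563, -0.87428819, -0.32162758]), 'torque': array([-0.01467997,  0.00739298, -0.07662335]), 'width': 85.47282107633475}
side {'fx': 381.1839762780619, 'fy': 381.1839762780619, 'cx': 255.74637146623746, 'cy': 183.53796343908056, 'position': array([398.43424748, 707.98746689, 796.80540126]), 'rotation': array([ 0.77737096,  0.02047431, -2.87026502])}
top {'fx': 468.0548549972917, 'fy': 468.0548549972917, 'cx': 252.39783849838113, 'cy': 193.80873157129403, 'position': array([ 504.710515  ,    6.67990334, 1476.92133389]), 'rotation': array([ 6.49050143e-02,  1.13965509e-03, -1.59937360e+00])}
wrist {'fx': 265.4110173776726, 'fy': 265.4110173776726, 'cx': 258.49644746001115, 'cy': 194.48145627294414, 'position': array([168.71351503, 631.19846372, 371.17157828]), 'rotation': array([-0.2811155 ,  0.0015121 ,  1.20000908])}
```

View pics/side0.png

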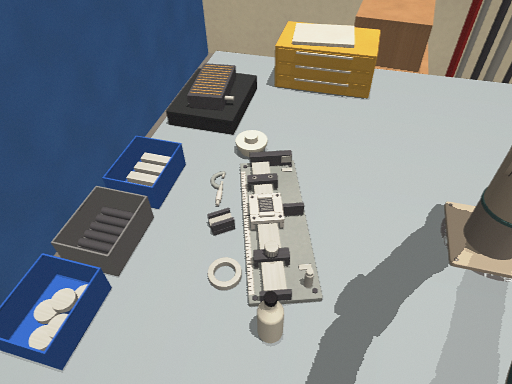

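View pics/top0.png

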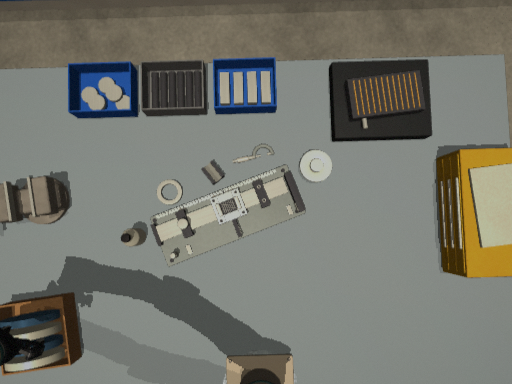

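View pics/wrist0.png

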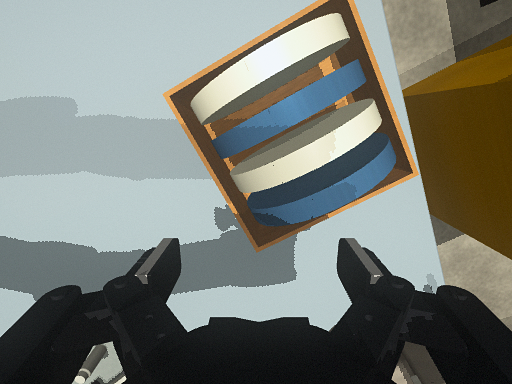

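```bash
cat >> h.py <<'E'
from scipy.spatial.transform import Rotation as Rt
def load(n):
    z=np.load(n+".npz"); return {k:z[k] for k in z.files}
def ray(c,u,v):
    d=np.array([(u-c['cx'])/c['fx'],-(v-c['cy'])/c['fy'],-1.0])
    return c['position'],Rt.from_euler('xyz',c['rotation']).as_matrix()@d
def plane(c,u,v,z):
    p,d=ray(c,u,v); return p+d*(z-p[2])/d[2]
def proj(c,P):
    q=Rt.from_euler('xyz',c['rotation']).as_matrix().T@(np.array(P)-c['position'])
    return np.array([c['cx']-c['fx']*q[0]/q[2], c['cy']+c['fy']*q[1]/q[2]])
def deproj(c,u,v):
    p,d=ray(c,u,v); return p+d*c['d'][int(round(v)),int(round(u))]
E
python3 - <<'E'
from h import *
s=load("side0");t=load("top0")
cv2.imwrite("pics/ts.png",cv2.resize(t['im'][150:280,140:320],None,fx=4.4,fy=4.4,interpolation=cv2.INTER_CUBIC))
cv2.imwrite("pics/ss.png",cv2.resize(s['im'][140:310,190:340],None,fx=3.5,fy=3.5,interpolation=cv2.INTER_CUBIC))
print(deproj(t,228,206),deproj(s,266,206))
E
```

```text
[561.86285765  80.47824396  62.01301866] [559.09455523  89.01903977  65.23250161]
```

View pics/ts.png

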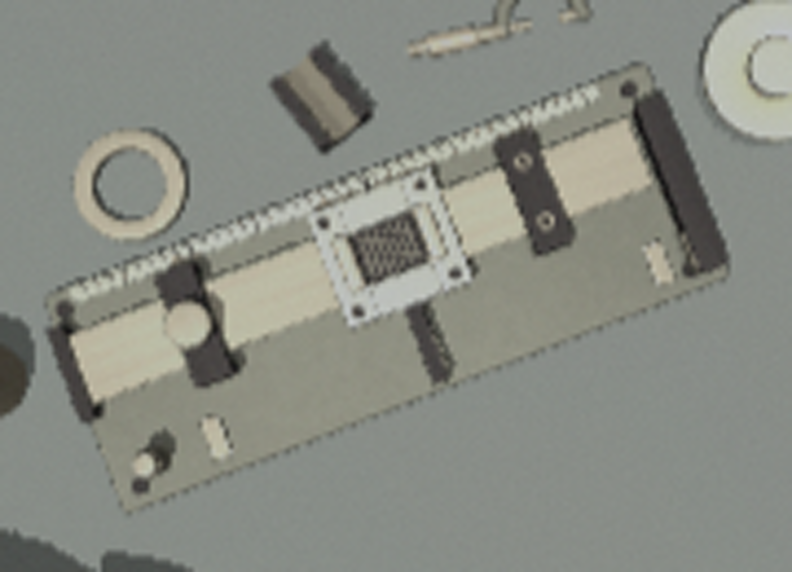

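View pics/ss.png

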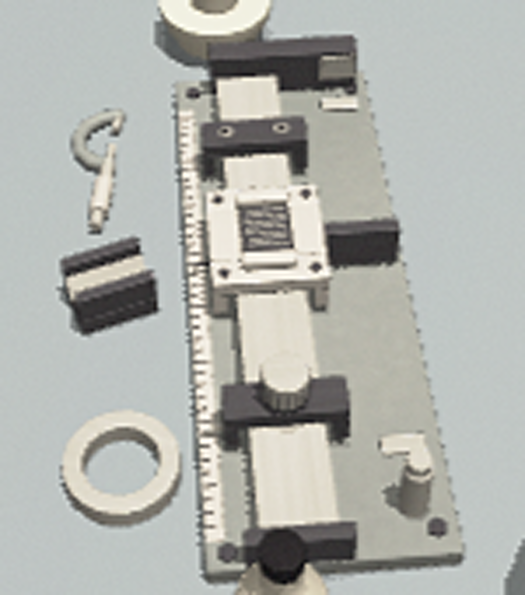

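```bash
python3 - <<'E'
from h import *
s=load("side0");t=load("top0")
T=lambda x,y:(x/4.4+140-.4,y/4.4+150-.4)
S=lambda x,y:(x/3.5+190-.4,y/3.5+140-.4)
# masks: pad = dark blob inside slide
for n,c,(cu,cv_) in(("t",t,(228,206)),("s",s,(266,206))):
    g=cv2.cvtColor(c['im'],cv2.COLOR_BGR2GRAY)
    w=14 if n=="s" else 12
    sub=g[cv_-w:cv_+w,cu-w:cu+w]
    m=(cv2.morphologyEx((sub<150).astype(np.uint8),cv2.MORPH_CLOSE,np.ones((3,3))))
    k,l,st,ce=cv2.connectedComponentsWithStats(m)
    i=1+np.argmax(st[1:,4]); print(n,st[i],ce[i]+[cu-w,cv_-w])
    u,v=ce[i]+[cu-w,cv_-w]; print(plane(c,u,v,64)); globals()['r'+n]=ray(c,u,v)
def tri(a,b):
    A=np.stack([a[1],-b[1]],1);x=np.linalg.lstsq(A,b[0]-a[0],rcond=None)[0]
    p=a[0]+x[0]*a[1];q=b[0]+x[1]*b[1];return (p+q)/2,np.linalg.norm(p-q)
print("tri pad",tri(rt,rs))
P=lambda pts,z,f,c:np.array([plane(c,*f(*p),z) for p in pts])
A=P([(313,207),(430,170),(470,278),(352,325)],58,T,t);print("slide top",A.mean(0))
B=P([(210,190),(320,185),(330,280),(210,285)],58,S,s);print("slide side",B.mean(0))
A=P([(158,270),(200,258),(238,372),(195,387)],59,T,t);print("stop top",A.mean(0))
B=P([(222,383),(345,377),(350,412),(225,425)],59,S,s);print("stop side",B.mean(0))
print("knob",plane(t,*T(188,322),87),plane(s,*S(285,367),87),tri(ray(t,*T(188,322)),ray(s,*S(285,367))))
# plate edges dir (z18)
e=P([(128,512),(725,275),(50,297),(645,65)],18,T,t);print(e, [np.linalg.norm(e[0]-e[1]),np.linalg.norm(e[0]-e[2])])
e2=P([(205,578),(460,565),(178,85),(365,75)],18,S,s);print(e2)
for a,b in((e[1],e[0]),(e[3],e[2]),(e2[2],e2[0]),(e2[3],e2[1])):
    d=a-b;d=-d;print("yaw of gauge y",np.arctan2(d[1],d[0]))
print("pin",plane(t,*T(145,463),73),"plain",plane(t,*T(535,190),59))
E
```

```text
t [  0   2  22  19 230] [227.91304348 205.54347826]
[563.16910897  80.6024012   64.        ]
s [  6   5  16  15 204] [265.18627451 204.32352941]
[562.80067747  82.99100968  64.        ]
tri pad (array([563.3322424 ,  80.75052294,  61.38316744]), np.float64(0.11185044033699106))
slide top [564.23743334  79.0514259   58.        ]
slide side [560.39776246  83.85772967  58.        ]
stop top [515.23548341 213.30307746  59.        ]
stop side [512.68041045 221.18444751  59.        ]
knob [514.97490691 215.77453979  87.        ] [514.60659216 215.96576583  87.        ] (array([514.81630455, 215.7880828 ,  86.7063801 ]), np.float64(0.32712359240194316))
[[ 383.39177958  270.83981493   18.        ]
 [ 537.82645377 -154.58485507   18.        ]
 [ 535.93483779  323.47293635   18.        ]
 [ 688.97991354 -102.94684011   18.        ]] [np.float64(452.58835428238115), np.float64(161.3679958342142)]
[[ 535.71235397  335.78029432   18.        ]
 [ 383.78673366  286.20867523   18.        ]
 [ 686.3938155   -95.08771392   18.        ]
 [ 532.77471054 -147.36836432   18.        ]]
yaw of gauge y 1.919016634190319
yaw of gauge y 1.915384040004736
yaw of gauge y 1.9072181691428853
yaw of gauge y 1.9017807463396572
pin [420.57377983 248.80637064  73.        ] plain [599.23713765 -21.11357525  59.        ]
```

Request:
{"name": "play_rows", "arguments": {"slide": [[-44, -33, 0], [-88, -66, 0], [-132, -99, 0], [-176, -132, 0], [-220, -165, 0]], "turn": [0.1, 0.2, 0.3, 0.4, 0.5], "fingers": [0, 0, 0, 0, 0]}}

```text
clock: 0.78
eef_pos: [381.3, 370.3, 230.8]
tool_rot: [-3.14, 0.001, 2.268]
force: [0.1, -0.3, 0.4]
width: 0.0
```

Request:
{"name": "play_rows", "arguments": {"slide": [[-57, -8, 0], [-114, -16, 0], [-171, -24, 0], [-228, -31, 0], [-285, -39, 0]], "turn": [0.07, 0.14, 0.21, 0.28, 0.356], "fingers": [0, 0, 0, 0, 0]}}

```text
clock: 1.4
eef_pos: [535.1, 125.2, 231.0]
tool_rot: [-3.141, 0.001, 1.91]
force: [0.6, 1.3, -0.5]
width: 0.2
```

```bash
python3 - <<'E'
from h import *
s=ctrl.read_state();print(s['eef_pos'],s['tool_rot'],s['force'],s['qpos'])
y=s['tool_rot'][2];d=np.array([563.2,81])-s['eef_pos'][:2]
print("tool dx,dy",d@[np.cos(y),np.sin(y)],d@[np.sin(y),-np.cos(y)])
p=vision.camera_params("wrist"); im,dd=vision.get_image("wrist")
cv2.imwrite("pics/w1.png",im); np.savez("w1.npz",im=im,d=dd,**{k:np.array(v) for k,v in p.items()})
E
```

```text
[535.07164258 125.19943022 231.03956997] [-3.14085574e+00  8.97606360e-04  1.90952651e+00] [ 0.57694658  1.27418515 -0.4750467 ] [-0.47929016  0.49904249  0.29505305  1.80627214 -0.18281817  0.86355708
  0.2398603 ]
tool dx,dy -51.034665903475194 11.84301476929501
```

View pics/w1.png

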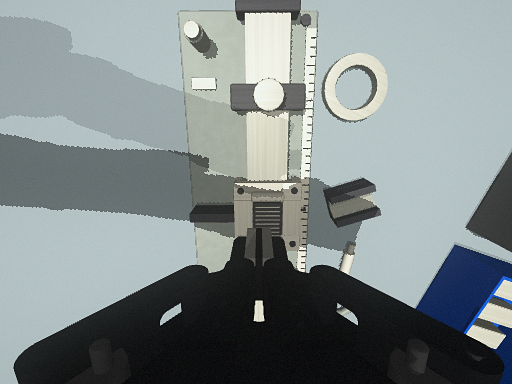

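Wrist view: rail runs vertically, knob at (268,95), pad at (267,217), slide screws at (240,190), (294,189), (292,243); the shut fingertips at (260,240).

```bash
python3 - <<'E'
from h import *
w=load("w1");t=load("top0")
g=np.array([np.cos(1.912),np.sin(1.912)])
k=plane(w,268,95,87);print("knob",k)
a=plane(w,240,190,58);b=plane(w,294,189,58);c=plane(w,292,243,58);print("slide ctr",(a+c)/2,a,b,c)
print("slide front edge",plane(w,267,183,58)," stop rear edge",plane(w,268,111,59))
for q in((563.2,81),((a+c)/2)[:2]): 
    e=k[:2]-q;print(e@g,e@[g[1],-g[0]])
r0=plane(w,246,178,50);r1=plane(w,247,115,50);print("rail dir",np.arctan2(*(r1-r0)[1::-1]))
p0=plane(w,305,270,18);p1=plane(w,318,12,18);print("scale edge dir",np.arctan2(*(p1-p0)[1::-1]))
p0=plane(w,195,270,18);p1=plane(w,179,12,18);print("L edge dir",np.arctan2(*(p1-p0)[1::-1]))
im=w['im'][60:280,180:340];cv2.imwrite("pics/w1z.png",cv2.resize(im,None,fx=2.7,fy=2.7))
E
```

```text
knob [512.26127883 215.69894992  87.        ]
slide ctr [560.459489    81.42332158  58.        ] [517.40895285 104.05840962  58.        ] [579.29087014 127.21941499  58.        ] [603.51002515  58.78823355  58.        ]
slide front edge [545.58319872 123.33514337  58.        ]  stop rear edge [518.18314247 202.16025734  59.        ]
143.9790993992265 -2.9290542945017966
142.66314698777447 -0.4881792559427294
rail dir 1.8809202843515984
scale edge dir 1.9138662181930386
L edge dir 1.897633092168307
```

View pics/w1z.png

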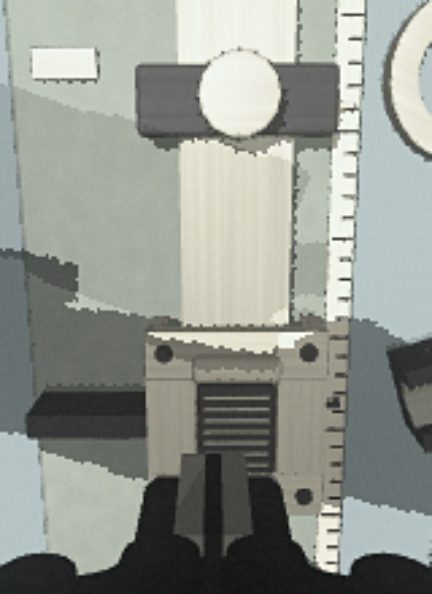

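Request:
{"name": "play_rows", "arguments": {"slide": [[-30, 6, 20], [-50, 11, 55], [-50, 11, 100], [-50, 11, 135], [-50, 11, 145]], "turn": [0, 0, 0, 0, 0], "fingers": [0, 0, 0, 0, 0]}}

```text
clock: 2.08
eef_pos: [565.0, 70.3, 84.9]
tool_rot: [-3.139, 0.008, 1.897]
force: [-0.3, 0.0, 0.8]
width: 0.1
```

```bash
python3 - <<'E'
from h import *
for n in["wrist","side"]:
    s=ctrl.read_state();print(s['eef_pos'],s['tool_rot'],s['force'])
    p=vision.camera_params(n); im,dd=vision.get_image(n)
    np.savez(n+"2.npz",im=im,d=dd,**{k:np.array(v) for k,v in p.items()})
    if n=="side": im=cv2.resize(im[140:310,190:340],None,fx=3.5,fy=3.5)
    cv2.imwrite(f"pics/{n}2.png",im)
E
```

```text
[565.03197469  70.33845189  84.91179894] [-3.13935452  0.00825278  1.89670381] [-0.27021486  0.0406198   0.81915114]
[565.46885617  70.32976732  85.05884195] [-3.14014497  0.00857108  1.89682004] [-0.40470396  0.17055209 -0.8562518 ]
```

View pics/wrist2.png

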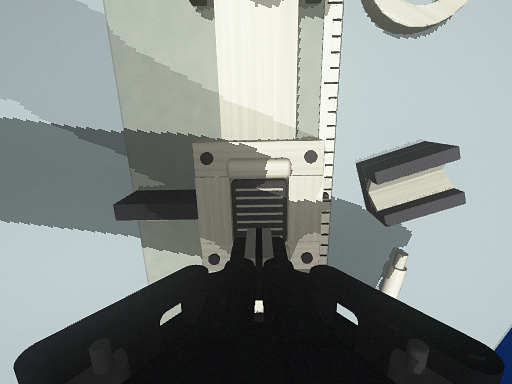

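View pics/side2.png

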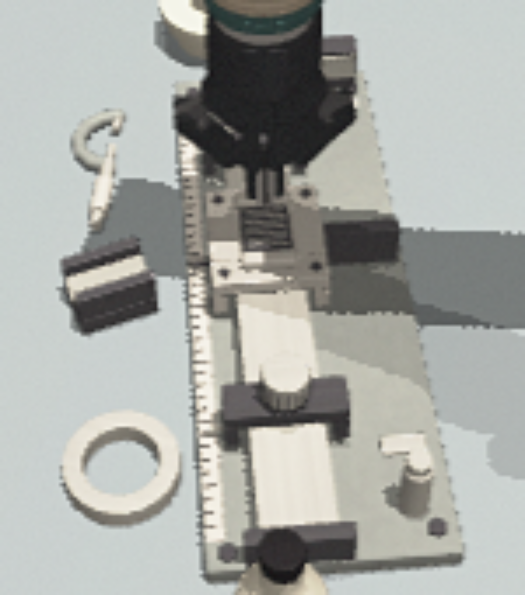

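```bash
python3 - <<'E'
from h import *
w=load("wrist2")
P=[plane(w,u,v,58) for u,v in((206,158),(310,157),(214,259),(306,258))]
print("screws",np.array(P)[:,:2],"mean",np.mean(P,0))
print("spans",[np.linalg.norm(P[i]-P[j]) for i,j in((0,1),(2,3),(0,2),(1,3))])
print("pad front corners",plane(w,231,180,64),plane(w,288,180,64),"ridge inner front",plane(w,260,178,64))
s=ctrl.read_state();e=s['eef_pos'];y=s['tool_rot'][2];print(e,s['tool_rot'],s['qd'].round(3))
for q in((562,81),np.mean(P,0)[:2]):
    d=np.array(q)-e[:2];print("tool dx,dy",d@[np.cos(y),np.sin(y)],d@[np.sin(y),-np.cos(y)])
E
```

```text
screws [[517.89996187 103.33873604]
 [579.80254251 124.95187055]
 [542.38745268  35.9475375 ]
 [603.75185822  57.61930922]] mean [560.96045382  80.46436333  58.        ]
spans [np.float64(65.56719510227111), np.float64(65.07884415397808), np.float64(71.7022373922618), np.float64(71.46498120109463)]
pad front corners [537.1692065   96.33039821  64.        ] [570.79605723 107.71650551  64.        ] ridge inner front [553.87133353 103.33305934  64.        ]
[566.33635497  70.37437916  86.49738548] [3.1410278  0.00898545 1.89678118] [-0.007 -0.036  0.012 -0.022  0.001  0.011 -0.004]
tool dx,dy 11.45471363195121 -0.7052149950171042
tool dx,dy 11.280192109865093 -1.8615476229020695
```

Request:
{"name": "play_rows", "arguments": {"slide": [[6, 0, 4], [12, -1, 8], [13, -1, 14], [13, -1, 16], [13, -1, 16]], "turn": [-0.014, -0.014, -0.014, -0.014, -0.014], "fingers": [0, 0, 0, 0, 0]}}

```text
clock: 2.8
eef_pos: [561.3, 82.0, 70.3]
tool_rot: [3.141, 0.009, 1.91]
force: [-1.2, -0.7, 0.8]
width: 0.1
```

```bash
python3 - <<'E'
from h import *
n="wrist"
p=vision.camera_params(n); im,dd=vision.get_image(n)
s=ctrl.read_state();print(s['eef_pos'],s['tool_rot'],s['force'])
cv2.imwrite(f"pics/{n}3.png",im)
n="side"
im,dd=vision.get_image(n); cv2.imwrite("pics/side3.png",cv2.resize(im[160:260,220:320],None,fx=5,fy=5))
E
```

```text
[561.38008095  81.99977421  70.39396817] [3.14110744 0.00918305 1.91046565] [ 0.58234047 -0.39722691  0.93006536]
```

View pics/wrist3.png

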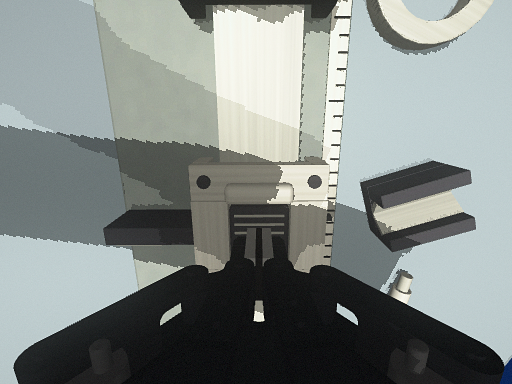

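View pics/side3.png

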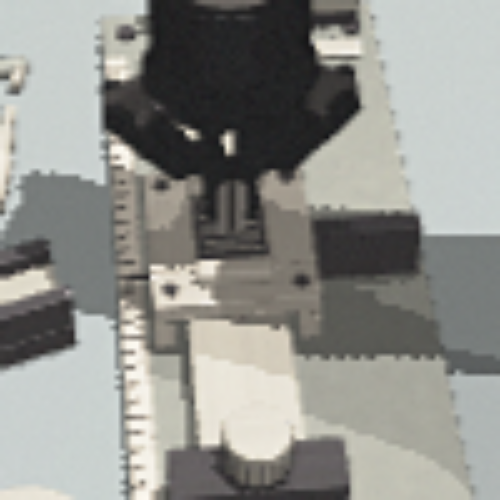

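The fingertips (wrist px 260,228) hover centred over the dark pad, between the ridges. Pressing down slowly.

Request:
{"name": "play_rows", "arguments": {"slide": [[0, 0, 2], [0, 0, 4], [0, 0, 5.5], [0, 0, 7], [0, 0, 7]], "turn": [0, 0, 0, 0, 0], "fingers": [0, 0, 0, 0, 0]}}

```text
clock: 3.52
eef_pos: [561.4, 81.9, 63.9]
tool_rot: [3.141, 0.009, 1.91]
force: [-0.8, -0.7, 3.7]
width: 0.0
```

Request:
{"name": "play_rows", "arguments": {"slide": [[0, 0, 1], [0, 0, 2], [0, 0, 3], [0, 0, 4], [0, 0, 4]], "turn": [0, 0, 0, 0, 0], "fingers": [0, 0, 0, 0, 0]}}

```text
clock: 4.15
eef_pos: [561.5, 81.9, 60.8]
tool_rot: [3.141, 0.009, 1.91]
force: [-2.0, -0.3, 9.2]
width: 0.0
```

Request:
{"name": "play_rows", "arguments": {"slide": [[0, 0, 1.5], [0, 0, 3], [0, 0, 4], [0, 0, 4.5], [0, 0, 4.5]], "turn": [0, 0, 0, 0, 0], "fingers": [0, 0, 0, 0, 0]}}

```text
clock: 4.78
eef_pos: [561.5, 81.8, 58.0]
tool_rot: [3.14, 0.008, 1.91]
force: [-3.3, -0.6, 15.4]
width: 0.0
```

Request:
{"name": "play_rows", "arguments": {"slide": [[1, 0, 2], [4, 0, 2], [7, 0, 2], [10, 0, 2], [13, 0, 2]], "turn": [0, 0, 0, 0, 0], "fingers": [0, 0, 0, 0, 0]}}

```text
clock: 5.4
eef_pos: [557.6, 92.9, 58.0]
tool_rot: [3.139, 0.009, 1.909]
force: [-5.2, -2.5, 19.0]
width: 0.1
```

```bash
python3 - <<'E'
from h import *
n="wrist"
p=vision.camera_params(n); im,dd=vision.get_image(n)
s=ctrl.read_state();print(s['eef_pos'],s['tool_rot'],s['force'])
cv2.imwrite(f"pics/{n}4.png",im)
E
```

```text
[557.33994843  93.60883781  57.97302578] [3.13928076 0.0084718  1.90944885] [-4.9312712  -1.98286995 18.46038611]
```

View pics/wrist4.png

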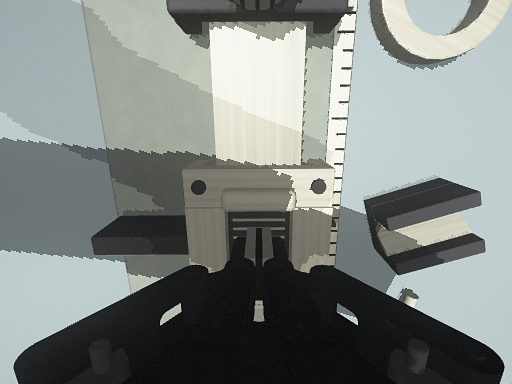

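The slide travels with the fingertip (screws at (199,187), (318,186); the stop is nearer). Going on with the pad pressed.

Request:
{"name": "play_rows", "arguments": {"slide": [[5, -0.5, 2], [10, -0.5, 2], [15, -0.5, 2], [20, -0.5, 2], [25, -0.5, 2]], "turn": [0, 0, 0, 0, 0], "fingers": [0, 0, 0, 0, 0]}}

```text
clock: 6.08
eef_pos: [549.3, 116.1, 58.0]
tool_rot: [3.138, 0.009, 1.908]
force: [-2.6, -2.7, 18.9]
width: -0.2
```

Request:
{"name": "play_rows", "arguments": {"slide": [[5, 0, 2], [10, 0, 2], [15, 0, 2], [20, 0, 2], [25, 0, 2]], "turn": [0, 0, 0, 0, 0], "fingers": [0, 0, 0, 0, 0]}}

```text
clock: 6.7
eef_pos: [541.2, 138.7, 58.0]
tool_rot: [3.137, 0.01, 1.907]
force: [-4.2, -3.3, 21.2]
width: -0.0
```

```bash
python3 - <<'E'
from h import *
n="wrist"
p=vision.camera_params(n); im,dd=vision.get_image(n)
s=ctrl.read_state();print(s['eef_pos'],s['tool_rot'],s['force'])
cv2.imwrite(f"pics/{n}5.png",im)
E
```

```text
[540.84228401 139.7796509   57.96046714] [3.13711384 0.00874455 1.90834143] [-6.02266328 -0.2812026  21.24366078]
```

View pics/wrist5.png

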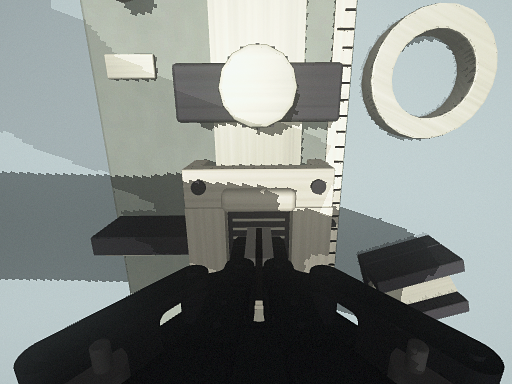

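Gap to the stop is now about 20 mm (slide edge row 165, stop edge row 122), with no slip.

Request:
{"name": "play_rows", "arguments": {"slide": [[4, -0.3, 1.8], [8, -0.3, 1.8], [11, -0.3, 1.8], [14, -0.3, 1.8], [16, -0.3, 1.8]], "turn": [0, 0, 0, 0, 0], "fingers": [0, 0, 0, 0, 0]}}

```text
clock: 7.38
eef_pos: [535.7, 154.2, 58.0]
tool_rot: [3.136, 0.009, 1.908]
force: [-3.8, -1.4, 18.3]
width: 0.1
```

Request:
{"name": "play_rows", "arguments": {"slide": [[1.5, -0.3, 1.8], [3, -0.3, 1.8], [4.5, -0.3, 1.8], [6, -0.3, 1.8], [7.5, -0.3, 1.8]], "turn": [0, 0, 0, 0, 0], "fingers": [0, 0, 0, 0, 0]}}

```text
clock: 8.0
eef_pos: [533.4, 160.4, 58.0]
tool_rot: [3.135, 0.009, 1.907]
force: [-3.5, -3.0, 17.4]
width: -0.5
```

```bash
python3 - <<'E'
from h import *
n="wrist"
p=vision.camera_params(n); im,dd=vision.get_image(n)
s=ctrl.read_state();e=s['eef_pos'];print(e,s['tool_rot'],s['force'],(e[:2]-[561.5,81.8])@[-.334,.9426])
cv2.imwrite(f"pics/{n}6.png",im)
E
```

```text
[533.2762468  160.75596846  57.98820918] [3.13497021 0.00903193 1.90728096] [-4.13285809 -2.57774278 17.30404955] 83.85062943994151
```

View pics/wrist6.png

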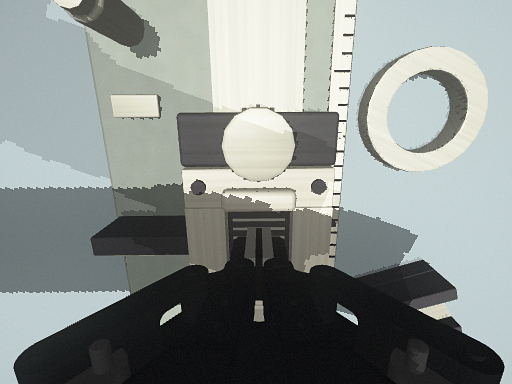

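Request:
{"name": "play_rows", "arguments": {"slide": [[1, -0.3, 1.8], [2, -0.3, 1.8], [2.5, -0.3, 1.8], [3, -0.3, 1.8]], "turn": [0, 0, 0, 0], "fingers": [0, 0, 0, 0]}}

```text
clock: 8.55
eef_pos: [532.9, 161.7, 58.0]
tool_rot: [3.134, 0.011, 1.906]
force: [-2.3, -5.1, 15.4]
width: -0.3
```

```bash
python3 - <<'E'
from h import *
n="wrist"
p=vision.camera_params(n); im,dd=vision.get_image(n)
s=ctrl.read_state();e=s['eef_pos'];print(e,s['force'],(e[:2]-[561.5,81.8])@[-.334,.9426],"along F",s['force'][:2]@[-.334,.9426])
cv2.imwrite(f"pics/{n}7.png",cv2.resize(im[90:270,160:360],None,fx=3.3,fy=3.3))
E
```

```text
[532.92878451 161.7542968   58.0132751 ] [-2.9295169  -3.95244169 15.97847849] 84.90770613880298 along F -2.747112893860499
```

View pics/wrist7.png

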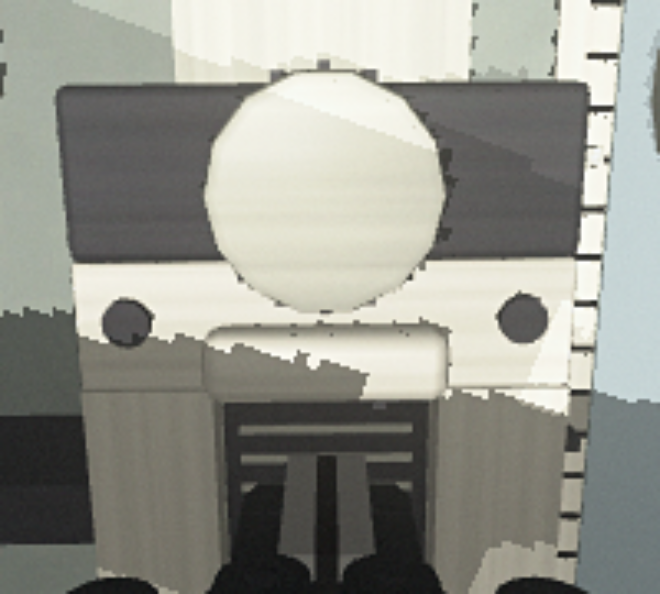

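Slide and stop look butted, and the forward force is rising. One firmer nudge to confirm.

Request:
{"name": "play_rows", "arguments": {"slide": [[2, -0.2, 2], [3, -0.2, 2], [4, -0.2, 2], [4, -0.2, 2]], "turn": [0, 0, 0, 0], "fingers": [0, 0, 0, 0]}}

```text
clock: 9.1
eef_pos: [532.9, 161.9, 58.0]
tool_rot: [3.132, 0.014, 1.903]
force: [-1.7, -7.3, 18.3]
width: -0.1
```

```bash
python3 - <<'E'
from h import *
s=ctrl.read_state();e=s['eef_pos'];print(e,s['force'],(e[:2]-[561.5,81.8])@[-.334,.9426],"along F",s['force'][:2]@[-.334,.9426])
n="wrist"
im,dd=vision.get_image(n)
cv2.imwrite(f"pics/{n}8.png",cv2.resize(im[90:270,160:360],None,fx=3.3,fy=3.3))
E
```

```text
[532.92646892 161.87700803  58.01657082] [-1.73642626 -7.31449864 18.33221851] 85.02414715006493 along F -6.3146800482334235
```

View pics/wrist8.png

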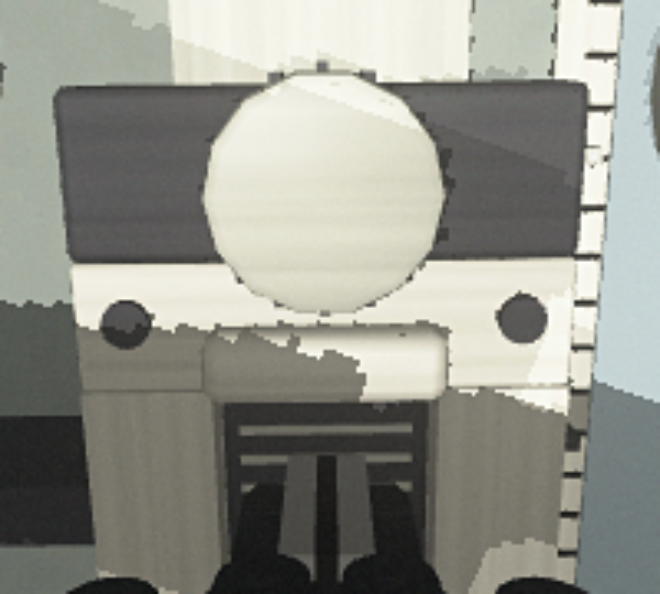

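It butts: 6 N along the rail with no further motion (85 mm travelled). Lifting straight up, keeping a slight forward bias until the brake is on.

Request:
{"name": "play_rows", "arguments": {"slide": [[1.2, 0, 0.5], [1.2, 0, -3], [1, 0, -7], [0, 0, -14], [0, 0, -30]], "turn": [0, 0, 0, 0, 0], "fingers": [0, 0, 0, 0, 0]}}

```text
clock: 9.78
eef_pos: [532.0, 162.1, 88.1]
tool_rot: [3.133, 0.014, 1.903]
force: [-1.2, 0.2, -0.4]
width: 0.1
```

Request:
{"name": "play_rows", "arguments": {"slide": [[0, 0, -40], [0, 0, -80], [0, 0, -120], [0, 0, -150], [0, 0, -150]], "turn": [0, 0, 0, 0, 0], "fingers": [0, 0, 0, 0, 0]}}

```text
clock: 10.4
eef_pos: [531.6, 164.2, 241.2]
tool_rot: [3.128, 0.014, 1.903]
force: [0.0, -0.6, 0.0]
width: -0.1
```

```bash
python3 - <<'E'
from h import *
s=ctrl.read_state();print(s['eef_pos'],s['force'])
for n in["wrist","side","top"]:
    p=vision.camera_params(n);im,dd=vision.get_image(n)
    np.savez(n+"9.npz",im=im,d=dd,**{k:np.array(v) for k,v in p.items()})
    if n=="side": im=cv2.resize(im[140:360,180:350],None,fx=2.7,fy=2.7)
    cv2.imwrite(f"pics/{n}9.png",im)
E
```

```text
[531.61174724 164.24509031 241.15885745] [ 0.01984193 -0.57359447  0.0381565 ]
```

View pics/wrist9.png

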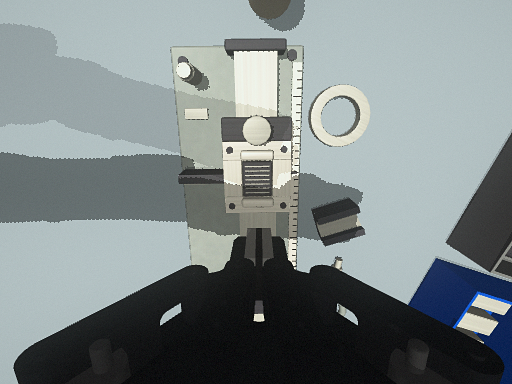

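View pics/side9.png

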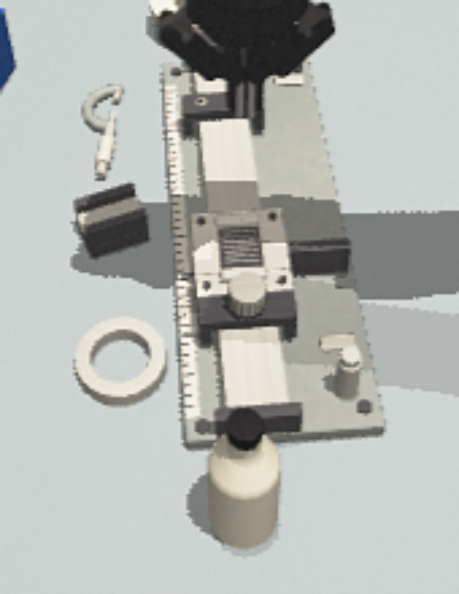

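```bash
python3 - <<'E'
from h import *
w=load("wrist9")
P=[plane(w,u,v,58) for u,v in((230,150),(284,149),(232,206),(286,206))]
m=np.mean(P,0);k=plane(w,257,130,87);print(m,k,(k-m)[:2]@[-.334,.9426], (k-m)[:2]@[.9426,.334])
im=w['im'][100:225,200:320];cv2.imwrite("pics/w9z.png",cv2.resize(im,None,fx=4.5,fy=4.5))
g=w['im'][:,236].astype(int).sum(1)//3;print(g[112:152])
print(ctrl.read_state()['clock'])
E
```

```text
[534.13384409 160.32601648  58.        ] [512.89004079 217.27695876  87.        ] 60.77738848979631 -1.0027942671646897
[219 218 221 223 227  85  80  95  94  89  89  88  90  93  88  91  92  93
  92  89  90  92  87  87  91  91  91  89  71  77 243 234 233 232 228 228
 228 228 220 218]
10.55
```

View pics/w9z.png

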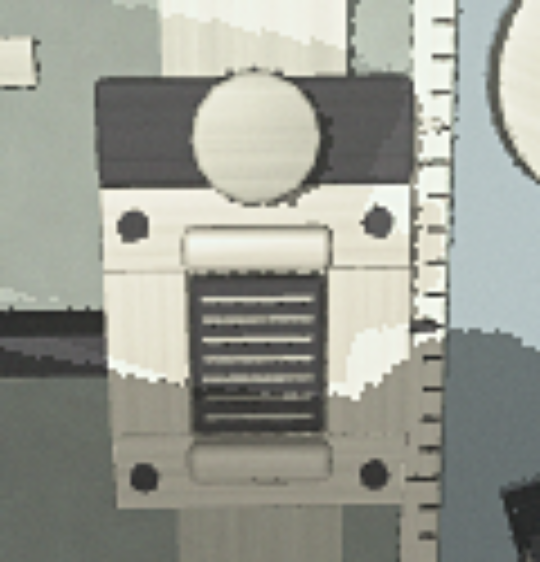

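View pics/top9.png

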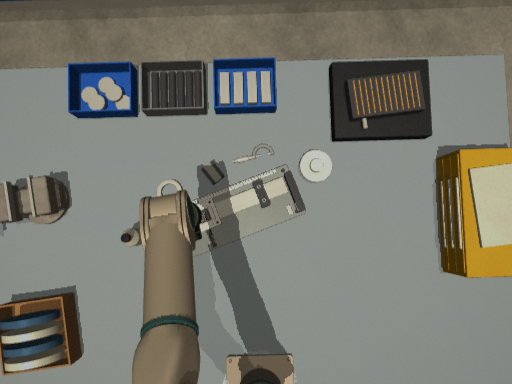

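The slide's edge meets the stop at crop row 187 with no gap. Slide to stop measures about 60.8 mm against 60 mm nominal, within the calibration. The pad is up, the other things have not moved and the arm is clear.

```bash
python3 -c "
from h import *
print(ctrl.finish_job())"
```

```text
the job is handed in; nothing more can be done
None
```

The slide is butted against the marked stop with the knob, and the job was handed in at about 10.6 s.

- **Press:** I pressed the release pad fully down with the shut fingertips, at about 15 to 21 N.
- **Push:** Keeping the pad pressed, I pushed the slide about 84 mm along the rail. At the stop it took about 6 N along the rail and moved only 0.1 mm further.
- **Release:** I lifted straight up, so the brake came on with the slide at the stop, and moved the arm clear.

Last checks:
- **Contact:** The wrist picture after release shows no gap between slide and stop.
- **Distance:** Slide to stop centre measured 60.8 mm against 60 mm nominal, within the camera's 2 mm calibration. Fingertip travel was 85.0 mm against the roughly 83 mm I estimated beforehand, which the same tolerance and some finger give could explain.
- **Clear of everything:** The force on the tool was about 0 N, and the pad looked up again. The surrounding tools and parts looked unmoved, by eye only. The arm hid part of the top view, but the side and wrist views show most of what it covered.

No check failed.

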